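# Take down the inlay stack

## Robot

A 6-joint arm with a two-finger parallel gripper is mounted at the origin on the work surface. World frame = base frame: x ahead of the robot, y to its left, z up, the work surface at z = 0. Lengths are in m, angles in degrees, forces in N, time in s.
With the tool pointing down it reaches from about 0.4 to 0.825 m from the base axis. Payload 7 kg.
Tool frame: the origin (TCP) lies midway between the tips of the shut fingers; the grasp point (between the pads) lies 19 mm behind it; z points along the fingers, y is the line along which they close (so a half turn about z gives the same grasp; the last joint's range is limited). The gripper opens to 88 mm and grips with 3 to 60 N. Pads are 19 mm wide; open, the fingers measure 130 mm over their backs; the gripper's body (78 mm by 193 mm) begins 47 mm behind the grasp point.
Start: joints at [-60.155, 20.546, 0.682, 0, -70.136, -16.507], TCP at [0.156, -0.657, 0.227] pointing down, gripper open.
Joint ranges: [-176.03, 176.03], [-82.01, 121.73], [-58.28, 71.71], [-173.87, 95.51], [-174.79, -0.11], [-173.66, 173.66]. Speed limits (degrees/s): [136.94, 136.94, 172.46, 180, 180, 180].

## Interface

Orientations are given as [roll, pitch, yaw] about the fixed x, y, z axes, in that order (R = Rz(yaw) Ry(pitch) Rx(roll)).
In Python, from plant import ctrl gives the robot as it stands. The module is installed in compiled form; this text tells all that it offers.
- The arm moves only by the tool play_rows, never from a script. Its argument "commands" is a list that holds one entry, the list of rows, each a list of 7 numbers: the turn, a rotation vector about the tool's x, y, z in rad, then the shift along the tool's x, y, z in cm, then the finger opening in cm, from 0 to 8.76. In form: [[[ax, ay, az, x, y, z, grip], ...]]. A call has 1 to 8 rows; each row is the pose to reach, as a shift and turn from the pose commanded when the call began, along the tool's axes at that moment; what a row does not reach only later rows make up. A row lasts 1/12 s, in which the tool goes at most 41.7 mm and 7.16 degrees, less where a joint would pass 70% of its speed; a pose out of reach is approached as far as the arm can. A call with a gripper value outside its range is refused whole. The fingers move at their own pace and stop on an object; the grip force is fixed at half the most. Time passes only in rows, so rows that repeat a pose let the fingers close. It gives the time, the measured TCP pose, the force, the opening and the grip force at its end, in the units of the state.
- ctrl.get_obs(): the state, without advancing time (a new reading comes with each control period).
- ctrl.snapshot(name): name is "scene" or "top" or "wrist"; returns a dict with "color" (420x560x3 uint8, red, green, blue), "camera_matrix" (3x3 intrinsics, pixels), "origin" and "rotation" of the camera in the world; the wrist camera has in their place "hand_eye" (4x4, takes a point from camera to tool coordinates, whose origin is the TCP and whose axes are the flange's). Camera axes: x right, y down, z forward; pixel columns grow to the right and rows downward; lengths in m; the calibration is good to about 2 mm. A picture is of the moment at which its call begins: read the wrist's pose just before it. There is no depth.
- ctrl.close_job(): hands the job in; it is judged then, once.
Trained networks look in a picture, given as the dict that the camera call returned (one of the last four; its "shot" number tells which), for a name from the list of things; names that differ only in an ending like _2 or _b are one class to them, and where a whole thing is asked for, a point or a joint stands for the part that bears it (a point fixed in the world has none). Each returns a list of dicts, best first, with "conf" (0 to 1); they miss things now and then, are a little off and sometimes report something else, mostly with a low value. They report only what shows in the picture. A call takes as long as a camera call. They do not tell look-alikes from the thing itself.
- ctrl.find_in(picture, name): "bbox" ([left, top, width, height] in pixels, round what is visible of it).
The state is a dict: "clock": time; "joint_pos": joint angles; "qvel": joint speeds; "tau": joint torques, N m; "tool_pos": TCP position; "orientation": TCP orientation; "force": force on the tool from outside, world axes, zero at the start; "moment": the same for the moment, N m; "opening": finger opening in m; "gripper_force": force on a finger pad.
Only numpy, scipy, OpenCV 4.12 (cv2) and the standard library are available. Lean on these libraries where they do the work, as an engineer would, in place of code of your own. Each camera call takes 0.05 s, during which the arm holds its last target. There are 200 camera calls.

## Task

The glue on this stack has dried, so take it apart: seat the bright steel spacer block fully down in the gap between the two blue jaws of the saw guide, and lay each inlaid panel flat and face up on the pattern card of its own colour (green, amber, white), centred and square in the outline drawn there. Let go of everything, and leave the amber jar and the white dish standing where they are.

Things in the scene. Friction and masses are not known exactly. Their poses are not given: they have to be found in the camera images.
- spacer: bright steel spacer block, 50 long x 20 wide x 40 mm high, about 0.3 kg, standing on top of the stack on its 50 x 20 mm face. Origin at the centre of its underside, x along its length, y across its width, z up.
- panel_small: inlaid wooden panel, 56 long x 40 wide x 16 mm thick: dark wood, its upper face edged with pearl-white shell and inlaid with a white leaf spray. Third and topmost panel of the stack, roughly centred on the amber one; the spacer stands on it. Origin at the centre of its underside, x along its length, y across its width, z up out of the inlaid face.
- panel_medium: inlaid wooden panel, 78 long x 50 wide x 16 mm thick: dark wood, its upper face edged with amber shell and inlaid with an amber sun. Second in the stack; about 11 mm of it shows at each end and 5 mm at each side of the white one. Origin at the centre of its underside, x along its length, y across its width, z up out of the inlaid face.
- panel_large: inlaid wooden panel, 100 long x 60 wide x 16 mm thick: dark wood, its upper face edged with green shell and inlaid with green diamonds. Bottom of the stack, lying on the table (z = 0); about 11 mm of it shows at each end and 5 mm at each side of the amber one. Origin at the centre of its underside, x along its length, y across its width, z up out of the inlaid face.
- jig: fixed saw guide: dark steel base plate 96 x 88 x 6 mm with two blue jaws, 40 mm long (x), tops 24 mm above the table, at +y and -y. The gap between them is 26 mm, flared to 33 mm at the mouth, open at its ends. The block goes in from above, length along x, down onto the plate. Origin at the centre of the plate's underside (gap floor 6 mm above it), x along the gap, z up.
- card_g: fixed flat pattern card, 124 x 84 x 4 mm, pale paper with its border in green and green diamonds, and a thin outline of the 100 x 60 mm panel in the middle. Origin at the centre of its underside (its top is 4 mm above), x along its long side, z up.
- card_a: fixed flat pattern card, 124 x 84 x 4 mm, pale paper with its border in amber and an amber sun, and a thin outline of the 78 x 50 mm panel in the middle. Origin at the centre of its underside (its top is 4 mm above), x along its long side, z up.
- card_w: fixed flat pattern card, 124 x 84 x 4 mm, dark card with its border in pearl-white and a white leaf spray, and a thin outline of the 56 x 40 mm panel in the middle. Origin at the centre of its underside (its top is 4 mm above), x along its long side, z up.
- jar: bystander: amber glass jar with a black cap, 48 mm across, 62 mm high, loose; not to be disturbed. Origin at the centre of its underside.
- dish: bystander: small white ceramic bowl, 60 mm across, 24 mm high, loose; not to be disturbed. Origin at the centre of its underside.
Not all that is in view belongs to the job. Leave any purple or red look-alike of the panel_medium alone. Leave any purple or red look-alike of the card_g alone.

How it is judged (in metres and radians):
At the end, for the whole second after the job is handed in: Each panel flat (0.1 rad) and face up on the card of its colour, centre within 12 mm, long sides within 0.2 rad; spacer upright (0.1 rad) between the jaws, underside within 3 mm of the base plate, within 12 mm of its centre and 0.25 rad of the gap; all released and at rest (horizontal distance between panel_large and card_g below 0.012 m and z of panel_large in the frame of card_g below 0.008 m and angle between each of panel_large, panel_medium, panel_small, spacer's own z axis and vertical below 0.1 rad and angle between the x axis of panel_large and the x axis of card_g, either way round below 0.2 rad and linear speed of each of panel_large, panel_medium, panel_small, spacer below 0.02 m/s and angular speed of each of panel_large, panel_medium, panel_small, spacer below 0.2 rad/s and horizontal distance between panel_medium and card_a below 0.012 m and z of panel_medium in the frame of card_a below 0.008 m and angle between the x axis of panel_medium and the x axis of card_a, either way round below 0.2 rad and horizontal distance between panel_small and card_w below 0.012 m and z of panel_small in the frame of card_w below 0.008 m and angle between the x axis of panel_small and the x axis of card_w, either way round below 0.2 rad and horizontal distance between spacer and jig below 0.012 m and z of spacer in the frame of jig below 0.009 m and angle between the x axis of spacer and the x axis of jig, either way round below 0.25 rad); the robot touches nothing.
It fails at once if the amber jar was pushed more than 30 mm from its place or knocked over (distance of jar from where it was at the start of the episode above 0.03 m or angle between jar's own z axis and vertical above 0.6 rad).
It fails at once if the white dish was pushed more than 30 mm from its place or knocked over (distance of dish from where it was at the start of the episode above 0.03 m or angle between dish's own z axis and vertical above 0.6 rad).
It also fails if it takes over 112 s, if anything falls off the work surface, if the arm or the gripper's body presses on something with over 40 N, if the wrist force passes 120 N, or if a joint passes its speed limit or range.

## Working session

There is one attempt and no reset: what is moved stays moved. The work goes in short steps, Python scripts to look and compute and a tool call to move; the robot and the scene stay as the last step left them, time stands still between calls to the robot, and variables do not carry over. Pictures are saved under pics/ and viewed, at most 14 in all, crops included, and the job is handed in when it is done.

Besides the shell and the picture viewer there is one more tool, called after "Emit:" as name([rows], argument=value, ...), one row to a line, values as JSON. play_rows: Moves the arm, as the interface text tells. Its arguments: {"type":"object","properties":{"commands":{"type":"array","items":{"type":"array","items":{"type":"array","items":{"type":"number"}}}}},"required":["commands"]}

```bash
mkdir -p pics; cat > h.py <<'E'
import numpy as np, cv2
from plant import ctrl
from scipy.spatial.transform import Rotation as R
def snap(n,f=None):
    s=ctrl.snapshot(n)
    if f: cv2.imwrite('pics/'+f,cv2.cvtColor(s['color'],cv2.COLOR_RGB2BGR))
    return s
def cam(s,o=None):
    if 'origin' in s: return np.array(s['origin']),np.array(s['rotation'])
    o=o or ctrl.get_obs()
    T=np.eye(4);T[:3,:3]=R.from_euler('xyz',o['orientation'],degrees=True).as_matrix();T[:3,3]=o['tool_pos']
    T=T@np.array(s['hand_eye']);return T[:3,3],T[:3,:3]
def ray(s,u,v,z,o=None):
    c,r=cam(s,o);d=r@np.linalg.inv(s['camera_matrix'])@np.array([u,v,1]);return c+d*(z-c[2])/d[2]
def proj(s,p,o=None):
    c,r=cam(s,o);q=np.array(s['camera_matrix'])@(r.T@(np.array(p)-c));return q[:2]/q[2]
E
python3 - <<'E'
from h import *
print(ctrl.get_obs())
for n in('top','scene'):
    s=snap(n,n+'0.png');print(n,s['origin'],s['rotation'],s['camera_matrix'])
    for k in 'spacer panel_small panel_medium panel_large jig card_g card_a card_w jar dish'.split():
        print(k,[(np.round(d['bbox']).tolist(),round(d['conf'],2)) for d in ctrl.find_in(s,k)[:4]])
E
```

```text
{'clock': 0.0, 'joint_pos': array([-6.01531227e+01,  2.05902293e+01,  6.31850187e-01, -2.23671925e-02,
       -7.01341568e+01, -1.65062002e+01]), 'qvel': array([ 0.07852803,  0.05956191,  0.061019  ,  0.08209976,  0.0360388 ,
       -0.01520201]), 'tau': array([ 1.81842082e-03, -5.82716811e+01,  2.93071175e+01,  6.99735090e+00,
        6.83311999e-03, -1.44059295e-04]), 'tool_pos': array([ 0.15560932, -0.65630082,  0.22561461]), 'orientation': array([ 1.79905303e+02, -6.13418020e-03, -1.66666936e+02]), 'force': array([0.92164363, 0.22734293, 0.04658255]), 'moment': array([ 0.04663434, -0.05875464, -0.02446498]), 'gripper_force': 0.0, 'opening': 0.08751906321578651}
top [ 0.26896649 -0.04940495  1.35039638] [-170.70440323    0.29930767  -89.51184387] [[470.8073903    0.         277.69562843]
 [  0.         470.8073903  212.42339621]
 [  0.           0.           1.        ]]
spacer [([172.0, 162.0, 13.0, 16.0], 0.59)]
panel_small [([170.0, 160.0, 16.0, 20.0], 0.5)]
panel_medium [([230.0, 150.0, 18.0, 29.0], 0.89), ([181.0, 154.0, 15.0, 31.0], 0.76), ([91.0, 227.0, 28.0, 28.0], 0.59)]

[... 985 characters left out ...]
panel_large [([330.0, 279.0, 27.0, 38.0], 0.76)]
jig [([325.0, 237.0, 20.0, 11.0], 0.56), ([263.0, 222.0, 44.0, 31.0], 0.55), ([233.0, 265.0, 18.0, 29.0], 0.55)]
card_g [([175.0, 222.0, 46.0, 37.0], 0.96), ([215.0, 140.0, 22.0, 22.0], 0.89), ([359.0, 233.0, 48.0, 40.0], 0.86), ([200.0, 174.0, 28.0, 27.0], 0.65)]
card_a [([175.0, 222.0, 46.0, 37.0], 0.96), ([215.0, 140.0, 22.0, 22.0], 0.89), ([359.0, 233.0, 48.0, 40.0], 0.86), ([200.0, 174.0, 28.0, 27.0], 0.65)]
card_w [([175.0, 222.0, 46.0, 37.0], 0.96), ([215.0, 140.0, 22.0, 22.0], 0.89), ([359.0, 233.0, 48.0, 40.0], 0.86), ([200.0, 174.0, 28.0, 27.0], 0.65)]
jar [([234.0, 267.0, 17.0, 27.0], 0.57)]
dish [([327.0, 235.0, 19.0, 17.0], 0.53)]
```

```bash
sed -i "s/np.array(s\['rotation'\])$/R.from_euler('xyz',s['rotation'],degrees=True).as_matrix()/" h.py
python3 - <<'E'
import cv2
a=cv2.imread('pics/top0.png')
c=a[110:350,80:500];cv2.imwrite('pics/t1.png',cv2.resize(c,None,fx=1.9,fy=1.9,interpolation=cv2.INTER_CUBIC))
c=a[120:270,130:300];cv2.imwrite('pics/t2.png',cv2.resize(c,None,fx=4,fy=4,interpolation=cv2.INTER_CUBIC))
E
```

```text
(no output)
```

View pics/t1.png

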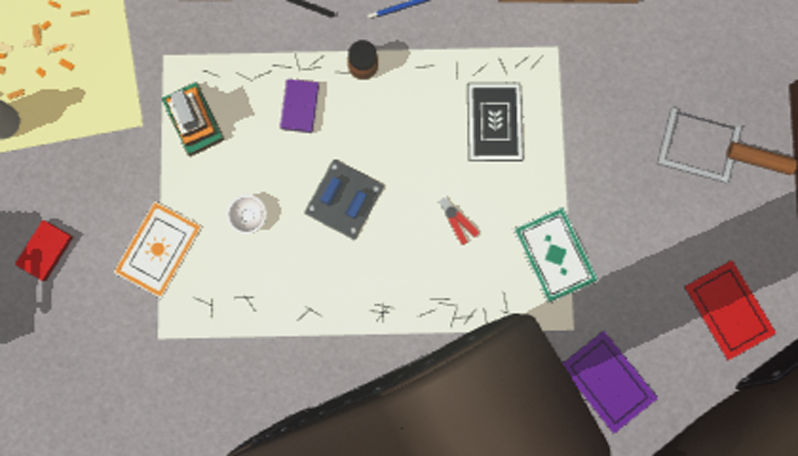

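View pics/t2.png

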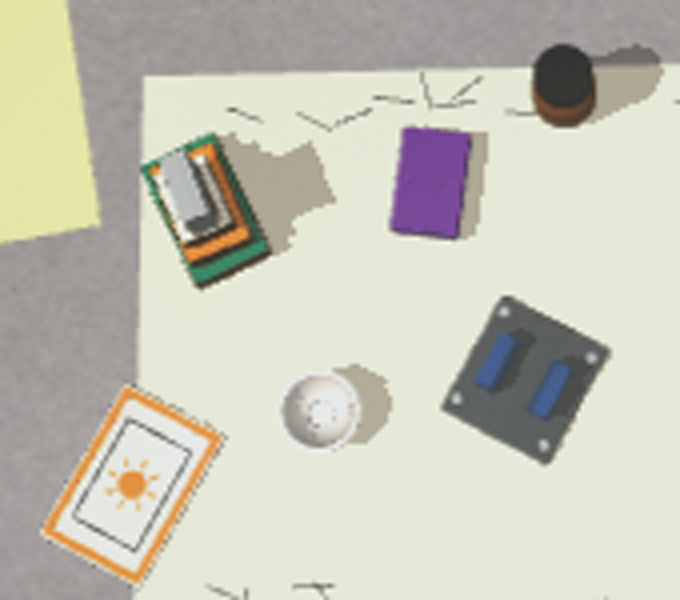

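```bash
python3 - <<'E'
from h import *
s=snap('top')
P=lambda u,v,z:np.round(ray(s,u,v,z),4)
for n,u,v,z in [('stack',181,172,.03),('amber',163,241,.004),('white',340.5,173.7,.004),('green',372.6,243.7,.004),('jig',262,215,.006),('dish',210,222,.01),('jar',270,148,.01),('purp',239,165,.01)]:
    p=P(u,v,z);print(n,p,np.hypot(*p[:2]).round(3))
hsv=cv2.cvtColor(s['color'],cv2.COLOR_RGB2HSV)
def quad(lo,hi,roi,z,nm):
    x0,y0,x1,y1=roi;m=cv2.inRange(hsv,lo,hi)[y0:y1,x0:x1]
    c=max(cv2.findContours(m,0,2)[0],key=cv2.contourArea)
    b=cv2.boxPoints(cv2.minAreaRect(c))+[x0,y0]
    q=np.array([ray(s,*p,z)[:2] for p in b]);e=[q[1]-q[0],q[2]-q[1]]
    l=max(e,key=np.linalg.norm);print(nm,q.mean(0).round(4),np.linalg.norm(e,axis=1).round(4),'yaw',np.degrees(np.arctan2(l[1],l[0])).round(1))
quad((8,120,120),(25,255,255),(130,205,195,280),.004,'amber')
quad((70,80,60),(90,255,255),(340,205,410,280),.004,'green')
quad((0,0,0),(180,255,120),(310,140,375,207),.004,'white')
quad((0,0,0),(180,90,130),(238,190,290,240),.006,'jig')
quad((105,100,60),(120,255,255),(238,190,290,240),.024,'jaws')
quad((70,80,60),(90,255,255),(150,140,205,200),.016,'Lpanel')
o=ctrl.get_obs();w=snap('wrist');print(w['hand_eye'],w['camera_matrix'])
E
```

```text
stack [0.6011 0.2394 0.03  ] 0.647
amber [0.4036 0.2883 0.004 ] 0.496
white [ 0.6059 -0.2239  0.004 ] 0.646
green [ 0.4006 -0.313   0.004 ] 0.508
jig [0.4811 0.0048 0.006 ] 0.481
dish [0.4589 0.154  0.01  ] 0.484
jar [ 0.6808 -0.0162  0.01  ] 0.681
purp [0.6284 0.0742 0.01  ] 0.633
amber [0.4047 0.2901] [0.1206 0.0805] yaw -27.0
green [ 0.4014 -0.3124] [0.0799 0.1196] yaw -156.0
white [ 0.6067 -0.2232] [0.0661 0.1076] yaw -179.2
jig [0.4836 0.0079] [0.0961 0.0873] yaw -27.0
jaws [ 0.4726 -0.0103] [0.0386 0.0128] yaw -25.6
Lpanel [0.5797 0.2312] [0.0568 0.0389] yaw -59.9
[[ 5.69229680e-04 -9.62373580e-01 -2.71729221e-01  7.17913868e-02]
 [ 9.99999558e-01  7.51180347e-04 -5.65587651e-04 -6.17521774e-04]
 [ 7.48424262e-04 -2.71728778e-01  9.62373582e-01 -1.57608275e-01]
 [ 0.00000000e+00  0.00000000e+00  0.00000000e+00  1.00000000e+00]] [[357.90928317   0.         280.86614549]
 [  0.         357.90928317 208.21162979]
 [  0.           0.           1.        ]]
```

```bash
cat >> h.py <<'E'
def rel(x,y,z,yaw,o=None):
    o=o or ctrl.get_obs();r=R.from_euler('xyz',o['orientation'],degrees=True)
    d=r.inv().apply(np.array([x,y,z])-o['tool_pos'])*100
    rv=(r.inv()*R.from_euler('xyz',[180,0,yaw],degrees=True)).as_rotvec()
    print('at',np.round(o['tool_pos'],4),np.round(o['orientation'],2),'open',round(o['opening'],4),'t',round(o['clock'],2),'F',np.round(o['force'],1),'\n  turn',rv.round(4),'shift cm',d.round(2));return rv,d
E
python3 -c "
from h import *
rel(.45,-.22,.24,-120);rel(.595,.24,.2,-67)"
```

```text
at [ 0.1557 -0.6568  0.2266] [ 180.     -0.   -166.66] open 0.0878 t 1.2 F [ 0.6 -0.1 -0.4] 
  turn [ 0.     -0.     -0.8144] shift cm [-38.71  35.71  -1.34]
at [ 0.1557 -0.6568  0.2266] [ 180.     -0.   -166.66] open 0.0878 t 1.2 F [ 0.6 -0.1 -0.4] 
  turn [ 0.      0.     -1.7394] shift cm [-63.44  77.12   2.66]
```

Emit:
play_rows([
  [[0,0,-0.1,-5.8,5.4,-0.3,8.7],[0,0,-0.2,-8.7,8.0,-0.5,8.7],[0,0,-0.3,-11.6,10.7,-0.6,8.7],[0,0,-0.4,-14.5,13.4,-0.8,8.7],[0,0,-0.5,-17.4,16.0,-0.9,8.7],[0,0,-0.6,-20.3,18.7,-1,8.7],[0,0,-0.7,-23.0,21.0,-1.1,8.7],[0,0,-0.8,-23.0,21.0,-1.1,8.7]],
])

```text
clock: 1.87
tool_pos: [0.3327, -0.3965, 0.2383]
orientation: [-179.9, 0.0, -120.4]
force: [0.1, -0.8, -0.5]
opening: 0.0872
gripper_force: 0.0
```

```bash
python3 -c "
from h import *
rel(.52,0,.24,-90);rel(.595,.24,.2,-67)"
```

```text
at [ 0.3327 -0.3965  0.2383] [-1.7991e+02  3.0000e-02 -1.2045e+02] open 0.0872 t 1.87 F [ 0.1 -0.8 -0.5] 
  turn [-1.700e-03  1.000e-04 -5.314e-01] shift cm [-43.67   3.95  -0.16]
at [ 0.3327 -0.3965  0.2383] [-1.7991e+02  3.0000e-02 -1.2045e+02] open 0.0872 t 1.87 F [ 0.1 -0.8 -0.5] 
  turn [-1.700e-03 -2.000e-04 -9.329e-01] shift cm [-68.16   9.65   3.85]
```

Tracks well. Continue to the stack.

Emit:
play_rows([
  [[0,0,-0.1,-4,0.4,0,8.7],[0,0,-0.2,-8,0.8,0,8.7],[0,0,-0.3,-12,1.2,0,8.7],[0,0,-0.4,-16,1.6,0,8.7],[0,0,-0.5,-20,2,0,8.7],[0,0,-0.53,-24,2.4,0,8.7],[0,0,-0.53,-28,2.8,0,8.7],[0,0,-0.53,-32,3.2,0,8.7]],
])

```text
clock: 2.53
tool_pos: [0.468, -0.1062, 0.2381]
orientation: [-179.9, 0.0, -90.4]
force: [0.9, -1.6, 0.9]
opening: 0.0868
gripper_force: 0.0
```

```bash
python3 -c "
from h import *
rel(.595,.24,.2,-67)"
```

```text
at [ 0.468  -0.1062  0.2381] [-1.7993e+02  1.0000e-02 -9.0430e+01] open 0.0868 t 2.53 F [ 0.9 -1.6  0.9] 
  turn [-1.300e-03 -1.000e-04 -4.089e-01] shift cm [-34.71 -12.44   3.84]
```

Emit:
play_rows([
  [[0,0,-0.1,-3.9,-1.4,0.4,8.7],[0,0,-0.2,-7.7,-2.8,0.8,8.7],[0,0,-0.3,-11.6,-4.2,1.3,8.7],[0,0,-0.4,-15.4,-5.5,1.7,8.7],[0,0,-0.41,-19.3,-6.9,2.1,8.7],[0,0,-0.41,-23.1,-8.3,2.6,8.7],[0,0,-0.41,-27,-9.7,3.0,8.7],[0,0,-0.41,-30.8,-11,3.4,8.7]],
])

```text
clock: 3.2
tool_pos: [0.5804, 0.2011, 0.2035]
orientation: [-180.0, 0.0, -66.9]
force: [0.4, 0.5, 0.5]
opening: 0.087
gripper_force: 0.0
```

Emit:
play_rows([
  [[0,0,0,-3.9,-1.0,0.4,8.7],[0,0,0,-3.9,-1.0,0.4,8.7],[0,0,0,-3.9,-1.0,0.4,8.7]],
])

```text
clock: 3.45
tool_pos: [0.5734, 0.2407, 0.1986]
orientation: [179.9, -0.0, -66.8]
force: [-0.2, -0.1, 0.2]
opening: 0.0867
gripper_force: 0.0
```

```bash
python3 -c "
from h import *
rel(.595,.24,.2,-67)
s=snap('wrist','w1.png')
for k in ['spacer','panel_small','panel_medium','panel_large']: print(k,[(np.round(d['bbox']).tolist(),round(d['conf'],2)) for d in ctrl.find_in(s,k)[:3]])"
```

```text
at [0.5734 0.2407 0.1986] [ 1.7992e+02 -2.0000e-02 -6.6800e+01] open 0.0867 t 3.45 F [-0.2 -0.1  0.2] 
  turn [ 0.0014 -0.0004  0.0036] shift cm [ 0.92 -1.95 -0.14]
spacer [([213.0, 170.0, 63.0, 38.0], 0.92)]
panel_small [([213.0, 157.0, 67.0, 50.0], 0.96)]
panel_medium [([204.0, 149.0, 86.0, 58.0], 0.94), ([245.0, 2.0, 98.0, 44.0], 0.79)]
panel_large []
```

View pics/w1.png

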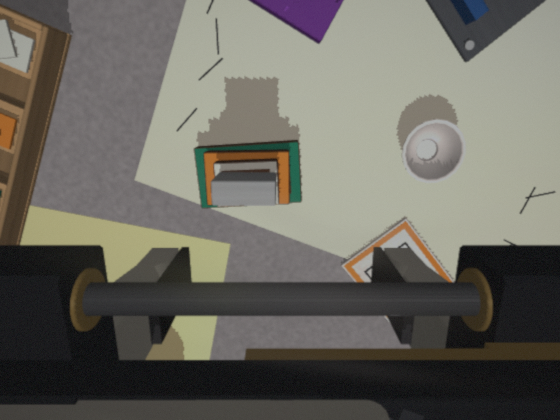

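```bash
python3 -c "
import cv2
a=cv2.imread('pics/w1.png')[130:220,185:315]
cv2.imwrite('pics/w1c.png',cv2.resize(a,None,fx=6,fy=6,interpolation=cv2.INTER_CUBIC))"
```

```text
(no output)
```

View pics/w1c.png

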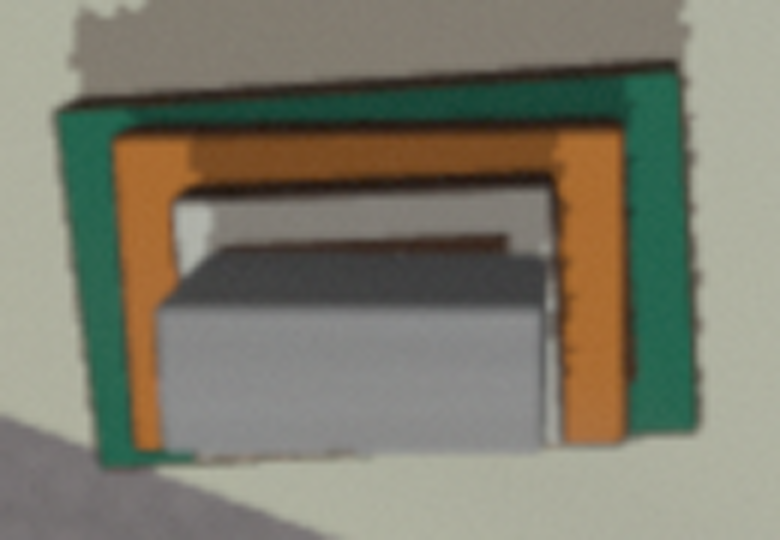

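```bash
cat >> h.py <<'E'
def quadm(s,pts,z,o,nm):
    q=np.array([ray(s,u,v,z,o)[:2] for u,v in pts]);e=[np.linalg.norm(q[(i+1)%4]-q[i]).round(4) for i in range(4)]
    a=(q[1]-q[0])+(q[2]-q[3]);y=np.degrees(np.arctan2(a[1],a[0]));print(nm,q.mean(0).round(4),e,'yaw',y.round(1));return q
E
python3 - <<'E'
from h import *
o=ctrl.get_obs();s=ctrl.snapshot('wrist')
f=lambda L:[(185+u/6,130+v/6) for u,v in L]
quadm(s,f([(158,308),(545,304),(540,450),(163,447)]),.088,o,'spacer')
quadm(s,f([(57,110),(680,68),(697,432),(103,467)]),.016,o,'large')
quadm(s,f([(115,135),(625,128),(625,443),(135,450)]),.032,o,'med')
a=ray(s,*f([(175,193)])[0],.048,o);b=ray(s,*f([(550,185)])[0],.048,o);print(a,b,np.linalg.norm(a-b))
E
```

```text
spacer [0.6059 0.2399] [np.float64(0.0495), np.float64(0.0193), np.float64(0.0491), np.float64(0.0184)] yaw -156.9
large [0.6079 0.2404] [np.float64(0.0985), np.float64(0.0592), np.float64(0.0983), np.float64(0.0587)] yaw -153.3
med [0.6079 0.2403] [np.float64(0.077), np.float64(0.0492), np.float64(0.077), np.float64(0.0493)] yaw -156.2
[0.6397124  0.23464237 0.048     ] [0.59024062 0.21238311 0.048     ] 0.05424879476143374
```

```bash
python3 -c "
from h import *
rel(.606,.240,.063,-66.9)"
```

```text
at [0.5741 0.2376 0.2001] [-1.7996e+02  1.0000e-02 -6.7040e+01] open 0.0868 t 3.75 F [-0.4 -0.4  0.4] 
  turn [-0.0007  0.0002 -0.0025] shift cm [ 1.03 -3.02 13.71]
```

```bash
python3 - <<'E'
from h import *
o=ctrl.get_obs();s=snap('wrist','w2.png')
g=lambda i:np.float32(cv2.cvtColor(i,cv2.COLOR_BGR2GRAY)[130:220,185:315])
d,_=cv2.phaseCorrelate(g(cv2.imread('pics/w1.png')),g(cv2.imread('pics/w2.png')));print(d)
f=lambda L:[(185+u/6+d[0],130+v/6+d[1]) for u,v in L]
quadm(s,f([(158,308),(545,304),(540,450),(163,447)]),.088,o,'spacer')
quadm(s,f([(57,110),(680,68),(697,432),(103,467)]),.016,o,'large')
print(o['tool_pos'],ctrl.get_obs()['tool_pos'])
E
```

```text
(0.5763696194214418, 3.182670519498103)
spacer [0.6046 0.2421] [np.float64(0.0496), np.float64(0.0194), np.float64(0.0492), np.float64(0.0185)] yaw -156.9
large [0.6063 0.2431] [np.float64(0.0987), np.float64(0.0595), np.float64(0.0985), np.float64(0.059)] yaw -153.3
[0.57413181 0.23761759 0.20012838] [0.57415563 0.23772566 0.20013815]
```

Emit:
play_rows([
  [[0,0,0,0.75,-3,1.5,8.7],[0,0,0,0.75,-3,4,8.7],[0,0,0,0.75,-3,7,8.7],[0,0,0,0.75,-3,9.5,8.7],[0,0,0,0.75,-3,11.5,8.7],[0,0,0,0.75,-3,12.8,8.7],[0,0,0,0.75,-3,13.6,8.7],[0,0,0,0.75,-3,13.6,8.7]],
])

```text
clock: 4.47
tool_pos: [0.6038, 0.2424, 0.0619]
orientation: [179.8, -0.0, -67.0]
force: [-0.2, 0.3, -0.1]
opening: 0.0871
gripper_force: 0.0
```

Emit:
play_rows([
  [[0,0,0,0,0,0,6.5],[0,0,0,0,0,0,5.5],[0,0,0,0,0,0,4.5],[0,0,0,0,0,0,4],[0,0,0,0,0,0,4],[0,0,0,0,0,0,4],[0,0,0,0,0,0,4],[0,0,0,0,0,0,4]],
])

```text
clock: 5.13
tool_pos: [0.6045, 0.2436, 0.0639]
orientation: [-180.0, 0.0, -67.0]
force: [-2.0, -0.9, 3.4]
opening: 0.0498
gripper_force: 30.0
```

```bash
python3 -c "
from h import *
rel(.4836,.0079,.13,-117);print(ctrl.get_obs()['gripper_force'])"
```

```text
at [0.6045 0.2436 0.0639] [-179.99    0.    -66.96] open 0.0498 t 5.13 F [-2.  -0.9  3.4] 
  turn [-2.000e-04  1.000e-04  8.734e-01] shift cm [16.96 20.35 -6.61]
30.000666081905365
```

Emit:
play_rows([
  [[0,0,0,0,0,-2,4],[0,0,0,0,0,-5,4],[0,0,0.1,1.5,1.5,-7,4],[0,0,0.2,3,3.5,-7,4],[0,0,0.32,5,6,-7,4],[0,0,0.44,7,8.5,-7,4],[0,0,0.56,9,11,-7,4],[0,0,0.68,11,13.5,-7,4]],
])

```text
clock: 5.8
tool_pos: [0.5218, 0.0882, 0.1329]
orientation: [179.9, -0.0, -106.3]
force: [1.1, -1.0, -3.9]
opening: 0.0498
gripper_force: 30.0
```

```bash
python3 -c "
from h import *
rel(.5154,.0703,.13,-117)"
```

```text
at [0.5218 0.0882 0.1329] [ 1.7994e+02 -3.0000e-02 -1.0627e+02] open 0.0498 t 5.8 F [ 1.1 -1.  -3.9] 
  turn [ 0.001  -0.0006  0.1873] shift cm [1.89 0.11 0.29]
```

Emit:
play_rows([
  [[0,0,0.1,1,0.1,0,4],[0,0,0.18,1.9,0.1,0,4],[0,0,0.18,1.9,0.1,0,4],[0,0,0.18,1.9,0.1,0,4],[0,0,0.18,1.9,0.1,0,4],[0,0,0.18,1.9,0.1,0,4]],
])

```text
clock: 6.3
tool_pos: [0.5173, 0.072, 0.1333]
orientation: [180.0, -0.0, -116.1]
force: [-0.4, -0.5, -3.9]
opening: 0.0499
gripper_force: 30.0
```

```bash
python3 - <<'E'
from h import *
o=ctrl.get_obs();s=snap('wrist','w3.png')
rel(.4836,.0079,.13,-117)
hsv=cv2.cvtColor(s['color'],cv2.COLOR_RGB2HSV)
m=cv2.inRange(hsv,(105,100,50),(120,255,255))
for c in cv2.findContours(m,0,2)[0]:
    if cv2.contourArea(c)>150: print(cv2.minAreaRect(c))
E
```

```text
at [0.5173 0.0721 0.1333] [ 1.7999e+02 -1.0000e-02 -1.1614e+02] open 0.0498 t 6.35 F [-0.3  0.2 -4.1] 
  turn [ 0.0002 -0.0002  0.015 ] shift cm [7.25 0.2  0.33]
((283.0, 138.5), (23.0, 54.0), 90.0)
((285.0, 78.5), (25.0, 56.0), 90.0)
```

View pics/w3.png

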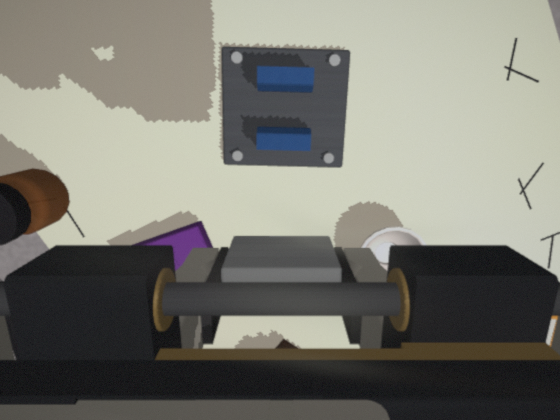

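```bash
python3 - <<'E'
from h import *
o=ctrl.get_obs();s=ctrl.snapshot('wrist')
q=quadm(s,[(222,46.5),(350,51),(343.5,167),(222,165)],.006,o,'plate')
a=ray(s,285,72,.024,o);b=ray(s,283,132,.024,o)
# jaw top outer faces approximations: use jaw top rect rows
quadm(s,[(257,67),(313.5,67),(313.5,79),(257,79)],.024,o,'j1')
quadm(s,[(256.5,128),(311,128),(311,139),(256.5,139)],.024,o,'j2')
c=q.mean(0);rel(c[0],c[1],.13,-117)
E
python3 -c "
import cv2
a=cv2.imread('pics/w3.png')[35:180,205:365]
cv2.imwrite('pics/w3c.png',cv2.resize(a,None,fx=4,fy=4,interpolation=cv2.INTER_CUBIC))"
```

```text
plate [0.485  0.0089] [np.float64(0.0941), np.float64(0.0859), np.float64(0.0973), np.float64(0.0874)] yaw 152.5
j1 [ 0.4737 -0.0134] [np.float64(0.0394), np.float64(0.0079), np.float64(0.0397), np.float64(0.0079)] yaw 153.9
j2 [0.4928 0.0235] [np.float64(0.0397), np.float64(0.0079), np.float64(0.04), np.float64(0.0079)] yaw 153.9
at [0.5172 0.072  0.1333] [ 1.7998e+02 -2.0000e-02 -1.1616e+02] open 0.0498 t 6.4 F [ 0.7  0.3 -3.2] 
  turn [ 0.0003 -0.0003  0.0147] shift cm [7.09 0.1  0.33]
```

View pics/w3c.png

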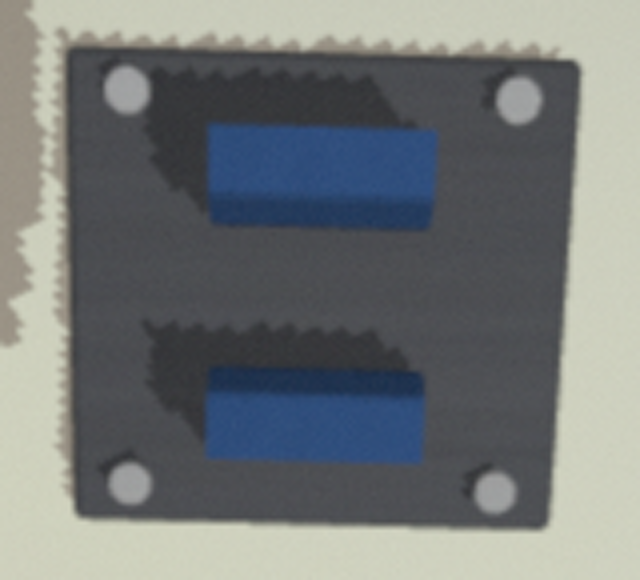

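```bash
python3 - <<'E'
from h import *
o=ctrl.get_obs();s=ctrl.snapshot('wrist')
f=lambda L:[(204.6+u/4,34.6+v/4) for u,v in L]
A=quadm(s,f([(208,125),(437,130),(434,203),(208,198)]),.024,o,'j1')
B=quadm(s,f([(206,392),(424,394),(423,463),(206,460)]),.024,o,'j2')
C=quadm(s,f([(66,48),(580,62),(549,528),(76,517)]),.006,o,'plate')
c=(A.mean(0)+B.mean(0))/2;print(c)
d=A.mean(0)-B.mean(0);print('perp yaw',np.degrees(np.arctan2(d[1],d[0]))+90)
hp=quadm(s,[(229,237),(333,237),(340,279),(222,279)],o['tool_pos'][2]-.015+.04,o,'spacer held')
rel(*c,.04,-117)
E
```

```text
j1 [ 0.4745 -0.012 ] [np.float64(0.0399), np.float64(0.0121), np.float64(0.0399), np.float64(0.012)] yaw 152.7
j2 [0.4956 0.0284] [np.float64(0.0399), np.float64(0.0125), np.float64(0.0402), np.float64(0.0123)] yaw 153.2
plate [0.485  0.0083] [np.float64(0.0944), np.float64(0.0862), np.float64(0.0946), np.float64(0.0864)] yaw 152.5
[0.48503933 0.00821875]
perp yaw -27.567323875151104
spacer held [0.5121 0.0583] [np.float64(0.041), np.float64(0.0185), np.float64(0.0481), np.float64(0.0185)] yaw 153.9
at [0.5172 0.072  0.1333] [ 1.7999e+02 -1.0000e-02 -1.1617e+02] open 0.0498 t 6.45 F [-0.6 -0.5 -3.6] 
  turn [ 0.0002 -0.0003  0.0145] shift cm [7.14 0.07 9.33]
```

Emit:
play_rows([
  [[0,0,0.014,3,0.1,2,4],[0,0,0.014,6,0.1,4,4],[0,0,0.014,7.1,0.1,6,4],[0,0,0.014,7.1,0.1,8,4],[0,0,0.014,7.1,0.1,8,4],[0,0,0.014,7.1,0.1,8,4],[0,0,0.014,7.1,0.1,8.2,4]],
])

```text
clock: 7.03
tool_pos: [0.4863, 0.009, 0.0527]
orientation: [-179.9, 0.1, -117.0]
force: [1.2, 0.5, -2.3]
opening: 0.0496
gripper_force: 30.0
```

Emit:
play_rows([
  [[0,0,0,0,0,0.4,4],[0,0,0,0,0,0.8,4],[0,0,0,0,0,1.2,4],[0,0,0,0,0,1.6,4],[0,0,0,0,0,2.0,4],[0,0,0,0,0,2.3,4],[0,0,0,0,0,2.4,4],[0,0,0,0,0,2.4,4]],
])

```text
clock: 7.7
tool_pos: [0.4846, 0.0082, 0.0272]
orientation: [180.0, -0.0, -117.0]
force: [-0.7, 0.1, -3.3]
opening: 0.0497
gripper_force: 30.0
```

```bash
python3 -c "
from h import *
rel(.485,.0083,.022,-117.3)"
```

```text
at [0.4846 0.0082 0.0272] [ 1.7997e+02 -4.0000e-02 -1.1704e+02] open 0.0497 t 7.7 F [-0.7  0.1 -3.3] 
  turn [ 0.0005 -0.0006  0.0045] shift cm [-0.03 -0.03  0.52]
```

Emit:
play_rows([
  [[0,0,0,0,0,0.2,4],[0,0,0,0,0,0.4,4],[0,0,0,0,0,0.5,4],[0,0,0,0,0,0.5,4]],
])

```text
clock: 8.03
tool_pos: [0.4847, 0.0082, 0.0224]
orientation: [180.0, -0.0, -117.0]
force: [1.2, 0.4, -4.1]
opening: 0.0498
gripper_force: 30.0
```

Emit:
play_rows([
  [[0,0,0,0,0,0,5.5],[0,0,0,0,0,0,6.5],[0,0,0,0,0,0,6.5],[0,0,0,0,0,0,6.5],[0,0,0,0,0,0,6.5]],
])

```text
clock: 8.45
tool_pos: [0.4851, 0.0084, 0.0228]
orientation: [-180.0, 0.0, -117.0]
force: [0.2, 0.7, -0.4]
opening: 0.0649
gripper_force: 0.0
```

Emit:
play_rows([
  [[0,0,0,0,0,-1,6.5],[0,0,0,0,0,-3,6.5],[0,0,0,0,0,-6,6.5],[0,0,0,0,0,-9,7],[0,0,0,0,0,-11,8],[0,0,0,0,0,-11,8.7]],
])

```text
clock: 8.95
tool_pos: [0.4875, 0.009, 0.1372]
orientation: [-179.7, 0.3, -117.0]
force: [1.2, -0.1, -0.5]
opening: 0.0782
gripper_force: 0.0
```

```bash
python3 -c "
from h import *
rel(.6054,.2442,.13,-157)
s=snap('wrist','w4.png')
cv2.imwrite('pics/w4c.png',cv2.resize(cv2.imread('pics/w4.png')[90:260,180:380],None,fx=3,fy=3))"
```

```text
at [0.4875 0.009  0.1372] [-179.67    0.3  -116.99] open 0.0782 t 8.95 F [ 1.2 -0.1 -0.5] 
  turn [-0.0036  0.007   0.6983] shift cm [-26.3    0.17   0.85]
```

View pics/w4c.png

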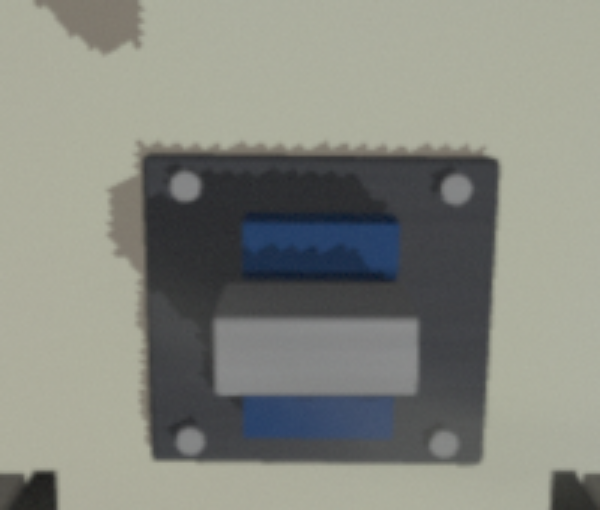

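Emit:
play_rows([
  [[0,0,0.1,-3.5,0.1,0.2,8.7],[0,0,0.2,-7,0.1,0.2,8.7],[0,0,0.3,-11,0.1,0.2,8.7],[0,0,0.4,-15,0.1,0.2,8.7],[0,0,0.5,-19,0.1,0.2,8.7],[0,0,0.6,-23,0.1,0.2,8.7],[0,0,0.685,-26.3,0.1,0.2,8.7],[0,0,0.685,-26.3,0.1,0.2,8.7]],
])

```text
clock: 9.67
tool_pos: [0.6055, 0.2477, 0.1284]
orientation: [-180.0, -0.0, -156.4]
force: [0.5, -0.1, -0.2]
opening: 0.087
gripper_force: 0.0
```

Emit:
play_rows([
  [[0,0,0,0,0,0,8.7],[0,0,0,0,0,0,8.7],[0,0,0,0,0,0,8.7],[0,0,0,0,0,0,8.7]],
])

```text
clock: 10.0
tool_pos: [0.6031, 0.2419, 0.1305]
orientation: [180.0, -0.0, -156.3]
force: [-0.3, -0.7, 0.6]
opening: 0.0868
gripper_force: 0.0
```

```bash
python3 -c "
from h import *
rel(.6054,.2442,.0345,-156)
s=snap('wrist','w5.png')
cv2.imwrite('pics/w5c.png',cv2.resize(cv2.imread('pics/w5.png')[100:400,140:440],None,fx=2,fy=2))"
```

```text
at [0.6031 0.2419 0.1305] [ 1.8000e+02 -2.0000e-02 -1.5632e+02] open 0.0868 t 10.0 F [-0.3 -0.7  0.6] 
  turn [ 0.     -0.0004 -0.0056] shift cm [-0.31  0.12  9.6 ]
```

View pics/w5c.png

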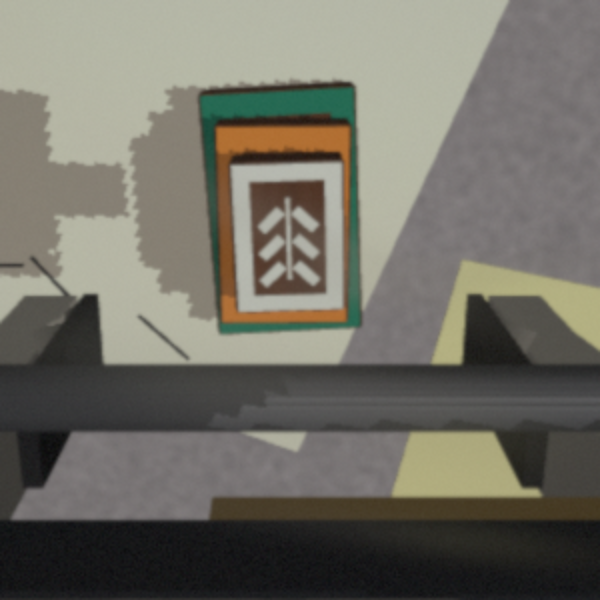

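```bash
python3 - <<'E'
from h import *
o=ctrl.get_obs();s=ctrl.snapshot('wrist')
f=lambda L:[(139.8+u/2,99.8+v/2) for u,v in (L[1],L[2],L[3],L[0])]
A=quadm(s,f([(230,163),(342,160),(345,307),(238,312)]),.048,o,'small')
quadm(s,f([(217,124),(350,125),(350,321),(222,323)]),.032,o,'med')
quadm(s,f([(200,94),(355,84),(361,326),(219,332)]),.016,o,'large')
rel(*A.mean(0),.0345,-156)
E
```

```text
small [0.606  0.2447] [np.float64(0.0541), np.float64(0.0388), np.float64(0.055), np.float64(0.0383)] yaw 25.9
med [0.6073 0.2438] [np.float64(0.0763), np.float64(0.0497), np.float64(0.0775), np.float64(0.0478)] yaw 24.4
large [0.6071 0.2434] [np.float64(0.0989), np.float64(0.0588), np.float64(0.0978), np.float64(0.0585)] yaw 26.6
at [0.6034 0.2421 0.1309] [ 1.7999e+02  2.0000e-02 -1.5632e+02] open 0.087 t 10.1 F [ 0.1 -0.6  0. ] 
  turn [ 0.0001  0.0003 -0.0056] shift cm [-0.34  0.13  9.64]
```

Emit:
play_rows([
  [[0,0,-0.01,-0.3,0.1,2.5,8.7],[0,0,-0.01,-0.3,0.1,5,8.7],[0,0,-0.01,-0.3,0.1,7,8.7],[0,0,-0.01,-0.3,0.1,8.5,8.7],[0,0,-0.01,-0.3,0.1,9.2,8.7],[0,0,-0.01,-0.3,0.1,9.6,8],[0,0,-0.01,-0.3,0.1,9.6,7],[0,0,-0.01,-0.3,0.1,9.6,6]],
])

```text
clock: 10.77
tool_pos: [0.6064, 0.2452, 0.0355]
orientation: [180.0, 0.1, -155.7]
force: [-0.7, 0.3, -0.8]
opening: 0.0723
gripper_force: 0.0
```

Emit:
play_rows([
  [[0,0,0,0,0,0,5],[0,0,0,0,0,0,4],[0,0,0,0,0,0,3],[0,0,0,0,0,0,3],[0,0,0,0,0,0,3],[0,0,0,0,0,0,3],[0,0,0,0,0,0,3]],
])

```text
clock: 11.35
tool_pos: [0.6059, 0.2452, 0.0349]
orientation: [180.0, 0.0, -155.7]
force: [-0.0, -0.7, 3.8]
opening: 0.0397
gripper_force: 29.9
```

```bash
python3 -c "
from h import *
rel(.6067,-.2232,.08,-179.2)"
```

```text
at [0.6059 0.2452 0.0349] [ 1.8000e+02  2.0000e-02 -1.5571e+02] open 0.0397 t 11.35 F [-0.  -0.7  3.8] 
  turn [1.000e-04 3.000e-04 4.099e-01] shift cm [ 19.2  -42.72  -4.52]
```

Emit:
play_rows([
  [[0,0,0,0,0,-2,3],[0,0,0,0,0,-5,3],[0,0,0,0,0,-8,3],[0,0,0.08,1.5,-3.4,-9,3],[0,0,0.16,3,-6.8,-9,3],[0,0,0.24,4.5,-10.2,-9,3],[0,0,0.32,6.1,-13.7,-9,3],[0,0,0.4,7.6,-17.1,-9,3]],
])

```text
clock: 12.02
tool_pos: [0.6064, 0.0564, 0.1247]
orientation: [180.0, 0.0, -178.8]
force: [0.7, 0.2, -0.7]
opening: 0.0397
gripper_force: 29.9
```

```bash
python3 -c "
from h import *
rel(.6067,-.2232,.12,-179.2)"
```

```text
at [0.6064 0.0564 0.1247] [ 1.7999e+02  1.0000e-02 -1.7884e+02] open 0.0397 t 12.02 F [ 0.7  0.2 -0.7] 
  turn [0.0002 0.0001 0.0064] shift cm [  0.54 -27.95   0.46]
```

Emit:
play_rows([
  [[0,0,0.006,0.1,-4,0,3],[0,0,0.006,0.1,-8,0,3],[0,0,0.006,0.2,-12,0,3],[0,0,0.006,0.3,-16,0,3],[0,0,0.006,0.4,-20,0,3],[0,0,0.006,0.5,-24,1,3],[0,0,0.006,0.5,-27,2,3],[0,0,0.006,0.5,-28,3,3]],
])

```text
clock: 12.68
tool_pos: [0.608, -0.226, 0.094]
orientation: [-180.0, 0.0, -179.2]
force: [0.2, 0.8, -0.3]
opening: 0.0396
gripper_force: 29.9
```

Emit:
play_rows([
  [[0,0,0,0,0,0,3],[0,0,0,0,0,0,3],[0,0,0,0,0,0,3]],
])

```text
clock: 12.93
tool_pos: [0.6087, -0.2214, 0.0947]
orientation: [-180.0, -0.0, -179.0]
force: [-0.3, 1.4, 0.9]
opening: 0.0398
gripper_force: 29.9
```

```bash
python3 -c "
from h import *
rel(.6067,-.2232,.008,-179.2)
s=snap('wrist','w6.png')
cv2.imwrite('pics/w6c.png',cv2.resize(cv2.imread('pics/w6.png')[50:350,140:440],None,fx=2,fy=2))"
```

```text
at [ 0.6087 -0.2214  0.0947] [-180.     -0.   -178.96] open 0.0398 t 12.93 F [-0.3  1.4  0.9] 
  turn [-0.     -0.0001  0.0042] shift cm [ 0.21 -0.17  8.67]
```

View pics/w6c.png

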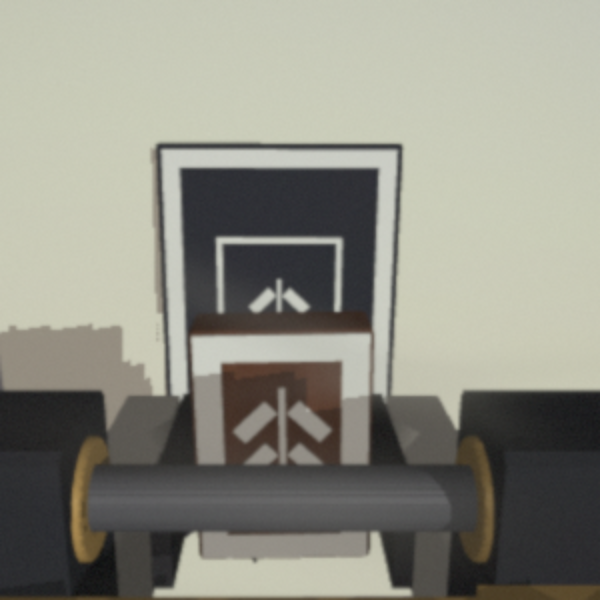

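```bash
python3 - <<'E'
from h import *
o=ctrl.get_obs();s=ctrl.snapshot('wrist');z=o['tool_pos'][2]
f=lambda u,v,h:ray(s,139.8+u/2,49.8+v/2,h,o)
a,b=f(157,145,.004),f(402,147,.004);m=(a+b)/2;e=b-a;L=np.linalg.norm(e);n=np.array([-e[1],e[0],0])/L
print('card',a,b,L,'c',m-n*.062,m+n*.062)
a,b=f(216,239,.004),f(342,239,.004);m=(a+b)/2;L=np.linalg.norm(b-a);print('outline',L,m,m+n*.028)
a,b=f(192,335,z+.0135),f(370,333,z+.0135);m=(a+b)/2;L=np.linalg.norm(b-a);print('panel',L,m,m-n*.028,m+n*.028,'tcp',o['tool_pos'])
E
```

```text
card [ 0.54816204 -0.26506637  0.004     ] [ 0.54719708 -0.18221246  0.004     ] 0.08285953127615796 c [ 0.60967535 -0.22291738  0.004     ] [ 0.48568376 -0.22436144  0.004     ]
outline 0.04413395572480763 [ 0.57939058 -0.22323749  0.004     ] [ 0.55139248 -0.22356357  0.004     ]
panel 0.037489501939071475 [ 0.58183048 -0.22225647  0.10860774] [ 0.60982858 -0.2219304   0.10860774] [ 0.55383238 -0.22258255  0.10860774] tcp [ 0.60904766 -0.22110504  0.09510774]
```

Emit:
play_rows([
  [[0,0,0,0.05,-0.1,2.5,3],[0,0,0,0.05,-0.1,5,3],[0,0,0,0.05,-0.1,6.8,3],[0,0,0,0.05,-0.1,8,3],[0,0,0,0.05,-0.1,8.5,3],[0,0,0,0.05,-0.1,8.75,3],[0,0,0,0.05,-0.1,8.75,3],[0,0,0,0.05,-0.1,8.75,3]],
])

```text
clock: 13.7
tool_pos: [0.6091, -0.223, 0.0083]
orientation: [-180.0, 0.1, -178.9]
force: [-0.4, 0.1, -0.5]
opening: 0.0396
gripper_force: 29.9
```

Emit:
play_rows([
  [[0,0,0,0,0,0,4.5],[0,0,0,0,0,0,5.5],[0,0,0,0,0,0,6],[0,0,0,0,0,0,6],[0,0,0,0,0,0,6]],
])

```text
clock: 14.12
tool_pos: [0.6082, -0.2232, 0.0073]
orientation: [-180.0, 0.0, -179.0]
force: [0.5, 0.6, -0.9]
opening: 0.0593
gripper_force: 0.0
```

Emit:
play_rows([
  [[0,0,0,0,0,-1,6.5],[0,0,0,0,0,-4,7.5],[0,0,0,0,0,-8,8.5],[0,0,0,0,0,-12,8.7],[0,0,0,0,0,-12.5,8.7],[0,0,0,0,0,-12.5,8.7]],
])

```text
clock: 14.62
tool_pos: [0.6104, -0.2235, 0.1371]
orientation: [-179.9, 0.4, -179.0]
force: [0.1, -0.4, 0.9]
opening: 0.086
gripper_force: 0.0
```

```bash
python3 -c "
from h import *
rel(.607,.2438,.13,-155.6)
s=snap('wrist','w7.png')
cv2.imwrite('pics/w7c.png',cv2.resize(cv2.imread('pics/w7.png')[50:350,140:440],None,fx=2,fy=2))"
```

```text
at [ 0.6104 -0.2235  0.1371] [-179.93    0.44 -178.96] open 0.086 t 14.62 F [ 0.1 -0.4  0.9] 
  turn [-0.0028  0.0073 -0.4077] shift cm [-0.51 46.73  0.66]
```

View pics/w7c.png

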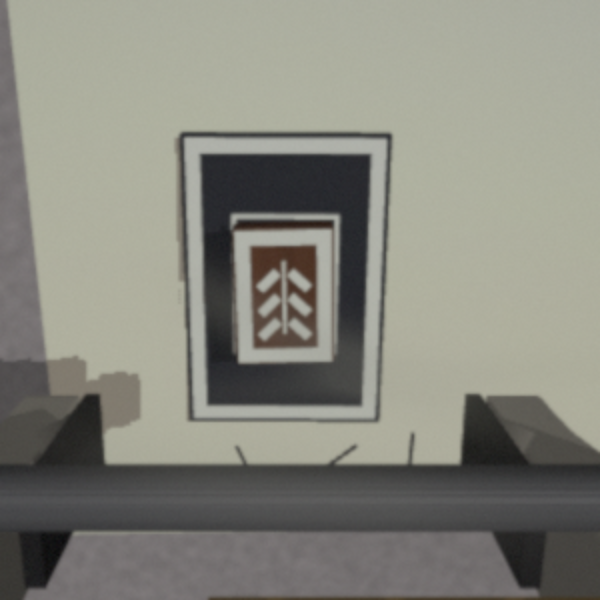

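Emit:
play_rows([
  [[0,0,-0.05,0,3.9,0,8.7],[0,0,-0.1,0,7.8,0,8.7],[0,0,-0.15,0,11.8,0,8.7],[0,0,-0.2,-0.1,15.8,0,8.7],[0,0,-0.25,-0.2,19.8,0,8.7],[0,0,-0.3,-0.3,23.8,0,8.7],[0,0,-0.35,-0.4,27.8,0,8.7],[0,0,-0.4,-0.5,31.8,0,8.7]],
])

```text
clock: 15.33
tool_pos: [0.6063, 0.0966, 0.131]
orientation: [180.0, -0.1, -155.9]
force: [0.4, -0.2, 0.2]
opening: 0.0871
gripper_force: 0.0
```

```bash
python3 -c "
from h import *
rel(.607,.2438,.13,-155.9)"
```

```text
at [0.6063 0.0966 0.131 ] [ 1.8000e+02 -1.2000e-01 -1.5593e+02] open 0.0871 t 15.33 F [ 0.4 -0.2  0.2] 
  turn [ 0.0001 -0.0021 -0.0005] shift cm [-6.07 13.41  0.09]
```

Emit:
play_rows([
  [[0,0,0,-1.7,3.7,0,8.7],[0,0,0,-3.4,7.4,0,8.7],[0,0,0,-5,11,0,8.7],[0,0,0,-6.1,13.4,0,8.7],[0,0,0,-6.1,13.4,0,8.7],[0,0,0,-6.1,13.4,0,8.7],[0,0,0,-6.1,13.4,0,8.7],[0,0,0,-6.1,13.4,0,8.7]],
])

```text
clock: 16.0
tool_pos: [0.6084, 0.241, 0.1314]
orientation: [-180.0, -0.1, -156.1]
force: [0.8, -0.8, -0.2]
opening: 0.087
gripper_force: 0.0
```

```bash
cat >> h.py <<'E'
def seg(s,o,lo,hi,z,nm):
    m=cv2.inRange(cv2.cvtColor(s['color'],cv2.COLOR_RGB2HSV),lo,hi)
    for c in sorted(cv2.findContours(m,0,2)[0],key=cv2.contourArea)[-2:]:
        c=c[:,0,:];q=np.array([ray(s,u,v,z,o)[:2] for u,v in c],np.float32)
        (x,y),(w,h),a=cv2.minAreaRect(q*1000);print(nm,round(x/1000,4),round(y/1000,4),'size',round(w,1),round(h,1),'ang',round(a,1))
E
python3 -c "
from h import *
o=ctrl.get_obs();s=snap('wrist','w8.png')
seg(s,o,(8,110,60),(25,255,255),.032,'amber')
seg(s,o,(65,70,30),(95,255,255),.016,'green')
rel(.607,.2438,.0185,-155.9)"
```

```text
amber 0.6793 0.3897 size 15.7 253.4 ang 24.0
amber 0.6074 0.243 size 76.6 49.0 ang 24.0
green 0.6153 0.2472 size 79.8 57.7 ang 26.8
green 0.5834 0.2308 size 44.1 57.6 ang 27.3
at [0.6086 0.2409 0.1317] [-1.7999e+02 -5.0000e-02 -1.5614e+02] open 0.0868 t 16.05 F [0.1 0.5 0.2] 
  turn [-0.0002 -0.001  -0.0041] shift cm [ 0.02  0.33 11.32]
```

Emit:
play_rows([
  [[0,0,0,0,0.3,2.5,8.7],[0,0,0,0,0.3,5.5,8.7],[0,0,0,0,0.3,8.5,8.7],[0,0,0,0,0.3,10.2,8.7],[0,0,0,0,0.3,11,8.7],[0,0,0,0,0.3,11.3,8.7],[0,0,0,0,0.3,11.3,7.5],[0,0,0,0,0.3,11.3,6.5]],
])

```text
clock: 16.72
tool_pos: [0.6085, 0.245, 0.0204]
orientation: [180.0, 0.1, -156.1]
force: [1.1, -1.2, 0.2]
opening: 0.0787
gripper_force: 0.0
```

Emit:
play_rows([
  [[0,0,0,0,0,0,5.5],[0,0,0,0,0,0,4.5],[0,0,0,0,0,0,4],[0,0,0,0,0,0,4],[0,0,0,0,0,0,4],[0,0,0,0,0,0,4]],
])

```text
clock: 17.22
tool_pos: [0.6078, 0.2451, 0.0196]
orientation: [180.0, 0.0, -156.0]
force: [-1.5, -0.5, 4.8]
opening: 0.0497
gripper_force: 30.0
```

```bash
python3 -c "
from h import *
rel(.4047,.2901,.09,153)"
```

```text
at [0.6078 0.2451 0.0196] [ 1.8000e+02  4.0000e-02 -1.5605e+02] open 0.0497 t 17.22 F [-1.5 -0.5  4.8] 
  turn [4.000e-04 6.000e-04 8.893e-01] shift cm [16.73 12.35 -7.05]
```

Emit:
play_rows([
  [[0,0,0,0,0,-2,4],[0,0,0.05,0,0,-5,4],[0,0,0.15,1.5,1,-8,4],[0,0,0.27,4,3,-8,4],[0,0,0.39,7,5,-8,4],[0,0,0.51,10,7.2,-8,4],[0,0,0.63,13,9.5,-8,4],[0,0,0.75,16,11.8,-8,4]],
])

```text
clock: 17.88
tool_pos: [0.4144, 0.2871, 0.099]
orientation: [180.0, -0.0, 161.1]
force: [-0.7, 1.2, -1.2]
opening: 0.0498
gripper_force: 30.0
```

```bash
python3 -c "
from h import *
rel(.4047,.2901,.1,153)"
```

```text
at [0.4144 0.2871 0.099 ] [ 1.800e+02 -1.000e-02  1.611e+02] open 0.0498 t 17.88 F [-0.7  1.2 -1.2] 
  turn [-0.000e+00 -1.000e-04  1.414e-01] shift cm [ 1.01 -0.03 -0.1 ]
```

Emit:
play_rows([
  [[0,0,0.1,0.8,0,0,4],[0,0,0.14,1,0,0,4],[0,0,0.14,1,0,0,4],[0,0,0.14,1,0,0,4],[0,0,0.14,1,0,0,4]],
])

```text
clock: 18.3
tool_pos: [0.4091, 0.2891, 0.099]
orientation: [180.0, -0.3, 153.6]
force: [1.1, -0.1, -0.6]
opening: 0.0496
gripper_force: 30.0
```

```bash
python3 -c "
from h import *
rel(.4047,.2901,.0085,153)
s=snap('wrist','w9.png')
cv2.imwrite('pics/w9c.png',cv2.resize(cv2.imread('pics/w9.png')[50:350,140:440],None,fx=2,fy=2))"
```

```text
at [0.4091 0.2891 0.099 ] [179.97  -0.32 153.62] open 0.0496 t 18.3 F [ 1.1 -0.1 -0.6] 
  turn [ 0.0005 -0.0055  0.0108] shift cm [ 0.38 -0.11  9.05]
```

View pics/w9c.png

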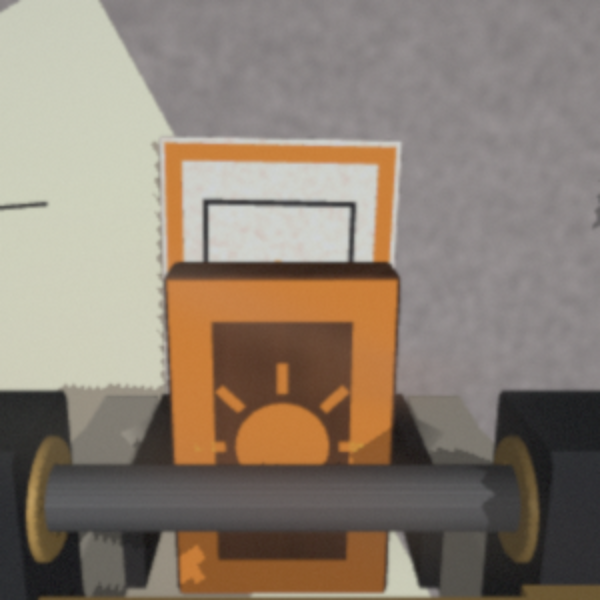

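```bash
python3 - <<'E'
from h import *
s=ctrl.snapshot('wrist')
o=dict(ctrl.get_obs());o1=o;o=dict(o,tool_pos=np.array([.4091,.2891,.099]),orientation=[179.97,-.32,153.62]);z=.099
f=lambda u,v,h:ray(s,139.8+u/2,49.8+v/2,h,o)
a,b=f(161,138,.004),f(401,143,.004);m=(a+b)/2;e=b-a;L=np.linalg.norm(e);n=np.array([-e[1],e[0],0])/L
print('card',L,m+n*.062,m-n*.062,'yaw+90',np.degrees(np.arctan2(e[1],e[0])))
a,b=f(205,201,.004),f(356,204,.004);m=(a+b)/2;e=b-a;print('outl',np.linalg.norm(e),m+n*.039,m-n*.039,np.degrees(np.arctan2(e[1],e[0])))
a,b=f(166,281,z+.0124),f(399,281,z+.0124);m=(a+b)/2;e=b-a;L=np.linalg.norm(e);n=np.array([-e[1],e[0],0])/L;print('panel',L,m+n*.039,m-n*.039,np.degrees(np.arctan2(e[1],e[0])))
print(o1['tool_pos'],o1['orientation'])
E
```

```text
card 0.08241833649659623 [0.2971194 0.3459939 0.004    ] [0.40710162 0.2887234  0.004     ] yaw+90 62.4928746255369
outl 0.05304458072246091 [0.33638185 0.32579747 0.004     ] [0.40556422 0.28977247 0.004     ] 62.52050667515299
panel 0.04850765958834437 [0.34006269 0.32378616 0.1114    ] [0.40995877 0.28916625 0.1114    ] 63.650535646530614
[0.40911081 0.28891689 0.09885036] [179.98687177  -0.31987202 153.5948754 ]
```

Emit:
play_rows([
  [[0,-0.005,0.018,0.3,-0.1,2.5,4],[0,-0.005,0.018,0.3,-0.1,5,4],[0,-0.005,0.018,0.3,-0.1,7,4],[0,-0.005,0.018,0.3,-0.1,8.2,4],[0,-0.005,0.018,0.3,-0.1,8.8,4],[0,-0.005,0.018,0.3,-0.1,9.05,4],[0,-0.005,0.018,0.3,-0.1,9.05,4],[0,-0.005,0.018,0.3,-0.1,9.05,4]],
])

```text
clock: 19.07
tool_pos: [0.4084, 0.2884, 0.0089]
orientation: [179.9, -0.6, 152.9]
force: [-0.5, -0.8, -0.6]
opening: 0.0494
gripper_force: 30.0
```

```bash
python3 -c "
from h import *
rel(.4052,.289,.0080,152.6)"
```

```text
at [0.4084 0.2884 0.0089] [179.86  -0.58 152.86] open 0.0494 t 19.07 F [-0.5 -0.8 -0.6] 
  turn [ 0.0025 -0.0101  0.0046] shift cm [ 0.31 -0.1   0.1 ]
```

```bash
python3 -c "
from h import *
o=ctrl.get_obs();print(o['joint_pos'].round(2));rel(.4052,.289,.0080,152.6)"
```

```text
[  57.3    19.16  -35.5    -1.02  -35.26 -173.6 ]
at [0.4084 0.2884 0.0089] [179.86  -0.58 152.86] open 0.0494 t 19.07 F [-0.5 -0.8 -0.6] 
  turn [ 0.0025 -0.0101  0.0046] shift cm [ 0.31 -0.1   0.1 ]
```

Emit:
play_rows([
  [[0,0,0,0,0,0.1,4],[0,0,0,0,0,0.1,5.5],[0,0,0,0,0,0.1,6.5],[0,0,0,0,0,0.1,7],[0,0,0,0,0,0.1,7],[0,0,0,0,0,0.1,7]],
])

```text
clock: 19.57
tool_pos: [0.408, 0.2882, 0.0076]
orientation: [179.9, -0.6, 152.9]
force: [-0.1, -0.1, 0.6]
opening: 0.0693
gripper_force: 0.0
```

Emit:
play_rows([
  [[0,0,0,0,0,-1,7],[0,0,0,0,0,-4,7.5],[0,0,-0.05,0,0,-8,8.5],[0,0,-0.1,0,0,-12,8.7],[0,0,-0.1,0,0,-12.5,8.7],[0,0,-0.1,0,0,-12.5,8.7]],
])

```text
clock: 20.07
tool_pos: [0.4104, 0.289, 0.1367]
orientation: [179.4, -0.5, 158.6]
force: [0.5, 0.7, -0.2]
opening: 0.0863
gripper_force: 0.0
```

```bash
python3 -c "
from h import *
o=ctrl.get_obs();s=snap('wrist','w10.png')
seg(s,o,(8,110,60),(25,255,255),.020,'amber')
cv2.imwrite('pics/w10c.png',cv2.resize(cv2.imread('pics/w10.png')[50:350,140:440],None,fx=2,fy=2))
rel(.607,.243,.13,-153.5)"
```

```text
amber 0.5798 0.3429 size 283.6 16.8 ang 68.3
amber 0.4027 0.2901 size 74.9 112.9 ang 62.6
at [0.4095 0.288  0.1346] [179.61  -0.54 158.59] open 0.0869 t 20.12 F [ 0.2  0.9 -1.4] 
  turn [ 0.0102 -0.006  -0.8362] shift cm [-20.04   3.02   0.3 ]
```

View pics/w10c.png

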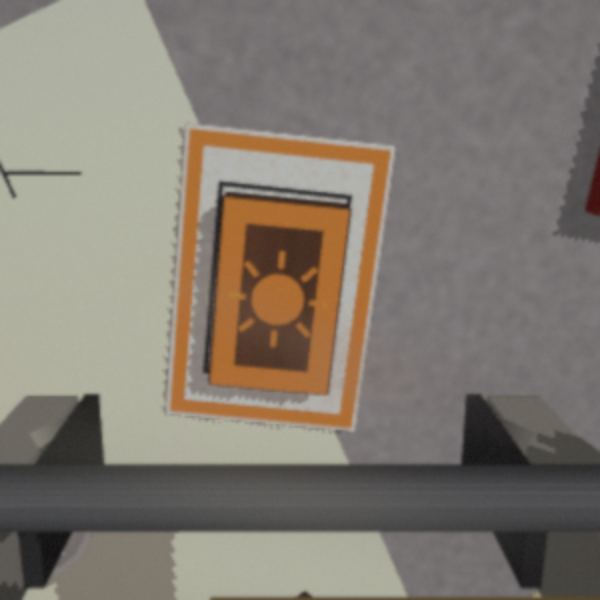

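```bash
python3 - <<'E'
from h import *
o=ctrl.get_obs();s=ctrl.snapshot('wrist')
f=lambda L:[(139.8+u/2,49.8+v/2) for u,v in (L[1],L[2],L[3],L[0])]
quadm(s,f([(224,195),(350,208),(328,394),(209,384)]),.02,o,'panel')
quadm(s,f([(188,127),(393,147),(354,431),(167,413)]),.004,o,'card')
rel(.607,.243,.13,-153.4)
E
```

```text
panel [0.4062 0.2884] [np.float64(0.0757), np.float64(0.0485), np.float64(0.0763), np.float64(0.048)] yaw -27.0
card [0.4049 0.2878] [np.float64(0.1216), np.float64(0.0819), np.float64(0.1207), np.float64(0.0807)] yaw -27.4
at [0.4089 0.2873 0.1332] [179.76  -0.58 158.57] open 0.0869 t 20.17 F [ 0.4 -0.9 -0.8] 
  turn [ 0.0081 -0.0078 -0.8382] shift cm [-20.06   3.12   0.13]
```

Emit:
play_rows([
  [[0,-0.006,-0.12,-3.5,0.5,0,8.7],[0,-0.006,-0.24,-7,1,0,8.7],[0,-0.006,-0.36,-10.5,1.5,0,8.7],[0,-0.006,-0.48,-14,2,0,8.7],[0,-0.006,-0.6,-17,2.6,0,8.7],[0,-0.006,-0.72,-20,3.1,0,8.7],[0.006,-0.006,-0.838,-20,3.1,0,8.7],[0.006,-0.006,-0.838,-20,3.1,0,8.7]],
])

```text
clock: 20.83
tool_pos: [0.6069, 0.2417, 0.1278]
orientation: [180.0, -0.3, -153.2]
force: [0.2, 0.3, -0.1]
opening: 0.0869
gripper_force: 0.0
```

Emit:
play_rows([
  [[0,0,0,0,0,0,8.7],[0,0,0,0,0,0,8.7],[0,0,0,0,0,0,8.7]],
])

```text
clock: 21.08
tool_pos: [0.6056, 0.2434, 0.1304]
orientation: [179.9, -0.1, -153.5]
force: [0.2, 0.7, 0.2]
opening: 0.0871
gripper_force: 0.0
```

```bash
python3 -c "
from h import *
o=ctrl.get_obs();s=snap('wrist','w11.png')
seg(s,o,(65,70,30),(95,255,255),.016,'green')
rel(.607,.243,.004,-153.4);print(o['joint_pos'].round(1))"
```

```text
green 0.6072 0.2429 size 97.0 58.1 ang 26.7
at [0.6057 0.2435 0.1307] [ 1.7990e+02 -1.1000e-01 -1.5346e+02] open 0.0872 t 21.13 F [-0.5 -0.2 -0.5] 
  turn [ 0.0018 -0.0019 -0.001 ] shift cm [-0.11 -0.13 12.67]
[  38.9   22.6   -9.3   -0.2  -58.2 -102.3]
```

Emit:
play_rows([
  [[0,0,0,-0.1,-0.1,2.5,8.7],[0,0,0,-0.1,-0.1,6,8.7],[0,0,0,-0.1,-0.1,9.5,8.7],[0,0,0,-0.1,-0.1,11.5,8.7],[0,0,0,-0.1,-0.1,12.3,8.7],[0,0,0,-0.1,-0.1,12.6,8.7],[0,0,0,-0.1,-0.1,12.6,8.7],[0,0,0,-0.1,-0.1,12.6,7.5]],
])

```text
clock: 21.8
tool_pos: [0.6085, 0.2437, 0.0062]
orientation: [179.9, 0.0, -153.4]
force: [0.0, 0.2, 0.5]
opening: 0.0841
gripper_force: 0.0
```

Emit:
play_rows([
  [[0,0,0,0,0,0,6.5],[0,0,0,0,0,0,5.5],[0,0,0,0,0,0,5],[0,0,0,0,0,0,5],[0,0,0,0,0,0,5],[0,0,0,0,0,0,5]],
])

```text
clock: 22.3
tool_pos: [0.6079, 0.2432, 0.0054]
orientation: [179.9, -0.0, -153.4]
force: [-2.2, 0.7, 5.9]
opening: 0.0598
gripper_force: 30.0
```

```bash
python3 -c "
from h import *
rel(.56,0,.13,-156)"
```

```text
at [0.6079 0.2432 0.0054] [ 1.7990e+02 -4.0000e-02 -1.5338e+02] open 0.0598 t 22.3 F [-2.2  0.7  5.9] 
  turn [ 0.0018 -0.0007  0.0457] shift cm [ 15.19 -19.57 -12.49]
```

Emit:
play_rows([
  [[0,0,0,0,0,-2,5],[0,0,0,0,0,-5,5],[0,0,0,0,0,-9,5],[0,0,0.01,2,-2.5,-12,5],[0,0,0.02,4.3,-5.5,-12.5,5],[0,0,0.03,6.7,-8.6,-12.5,5],[0,0,0.045,9.1,-11.7,-12.5,5],[0,0,0.045,11.5,-14.8,-12.5,5]],
])

```text
clock: 22.97
tool_pos: [0.5704, 0.0574, 0.1297]
orientation: [179.9, -0.1, -156.0]
force: [0.8, -0.8, -1.0]
opening: 0.0596
gripper_force: 30.0
```

```bash
python3 -c "
from h import *
rel(.4014,-.3124,.11,-156)"
```

```text
at [0.5704 0.0574 0.1297] [ 1.7990e+02 -9.0000e-02 -1.5599e+02] open 0.0596 t 22.97 F [ 0.8 -0.8 -1. ] 
  turn [ 0.0017 -0.0016  0.0001] shift cm [ 30.48 -26.91   1.97]
```

Emit:
play_rows([
  [[0,0,0,3,-2.6,0,5],[0,0,0,6,-5.3,0,5],[0,0,0,9,-8,0,5],[0,0,0,12,-10.6,0,5],[0,0,0,15,-13.2,0,5],[0,0,0,18,-15.9,0,5],[0,0,0,21,-18.5,0,5],[0,0,0,24,-21.2,0.5,5]],
])

```text
clock: 23.63
tool_pos: [0.4376, -0.234, 0.1254]
orientation: [180.0, -0.0, -155.9]
force: [1.4, -0.1, -0.8]
opening: 0.0592
gripper_force: 30.0
```

```bash
python3 -c "
from h import *
rel(.4014,-.3124,.11,-156)"
```

```text
at [ 0.4376 -0.234   0.1254] [ 1.7996e+02 -3.0000e-02 -1.5594e+02] open 0.0592 t 23.63 F [ 1.4 -0.1 -0.8] 
  turn [ 0.0006 -0.0005  0.0011] shift cm [ 6.51 -5.68  1.54]
```

Emit:
play_rows([
  [[0,0,0,3,-2.6,0.5,5],[0,0,0,5.5,-4.8,1,5],[0,0,0,6.5,-5.7,1.5,5],[0,0,0,6.5,-5.7,1.5,5],[0,0,0,6.5,-5.7,1.5,5],[0,0,0,6.5,-5.7,1.5,5],[0,0,0,6.5,-5.7,1.5,5]],
])

```text
clock: 24.22
tool_pos: [0.4028, -0.3104, 0.1099]
orientation: [179.9, -0.1, -155.9]
force: [-0.4, 0.3, -0.7]
opening: 0.0601
gripper_force: 30.0
```

```bash
python3 -c "
from h import *
rel(.4014,-.3124,.0095,-156)
s=snap('wrist','w12.png')
cv2.imwrite('pics/w12c.png',cv2.resize(cv2.imread('pics/w12.png')[50:350,140:440],None,fx=2,fy=2))"
```

```text
at [ 0.4028 -0.3104  0.1099] [ 1.7993e+02 -9.0000e-02 -1.5591e+02] open 0.0601 t 24.22 F [-0.4  0.3 -0.7] 
  turn [ 0.0013 -0.0015  0.0015] shift cm [ 0.2  -0.14 10.04]
```

View pics/w12c.png

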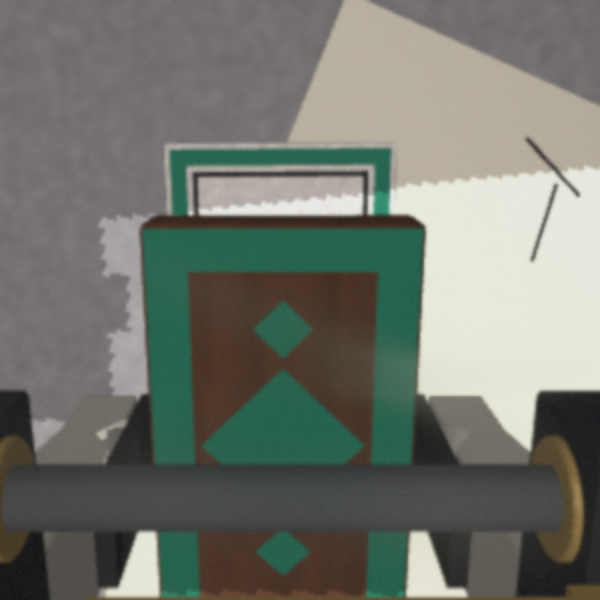

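```bash
python3 - <<'E'
from h import *
o=ctrl.get_obs();s=ctrl.snapshot('wrist');z=o['tool_pos'][2]
f=lambda u,v,h:ray(s,139.8+u/2,49.8+v/2,h,o)
for nm,p,q,h,d in [('card',(166,145),(396,145),.004,.062),('outl',(194,173),(367,173),.004,.05),('panel',(142,232),(424,230),z+.011,.05)]:
    a,b=f(*p,h),f(*q,h);m=(a+b)/2;e=b-a;L=np.linalg.norm(e);n=np.array([-e[1],e[0],0])/L
    print(nm,L,m-n*d,np.degrees(np.arctan2(e[1],e[0])))
print(o['tool_pos'],o['orientation'])
E
```

```text
card 0.0824332069063832 [ 0.4037506 -0.3113369  0.004    ] 114.14313724672662
outl 0.06264847703305583 [ 0.40188042 -0.31238009  0.004     ] 114.14226570041264
panel 0.05807791183158735 [ 0.40410325 -0.31021468  0.12093903] 114.54871079145856
[ 0.40291595 -0.31028164  0.10993903] [ 1.79931198e+02 -8.05334087e-02 -1.55888507e+02]
```

Emit:
play_rows([
  [[0,0,0,0.2,-0.1,2.5,5],[0,0,0,0.2,-0.1,5.5,5],[0,0,0,0.2,-0.1,7.8,5],[0,0,0,0.2,-0.1,9.2,5],[0,0,0,0.2,-0.1,9.8,5],[0,0,0,0.2,-0.1,10,5],[0,0,0,0.2,-0.1,10,5],[0,0,0,0.2,-0.1,10,5]],
])

```text
clock: 24.98
tool_pos: [0.4016, -0.3125, 0.0104]
orientation: [180.0, -0.1, -155.9]
force: [0.6, 0.3, -1.6]
opening: 0.0594
gripper_force: 30.0
```

Emit:
play_rows([
  [[0,0,0,0,0,0.05,5],[0,0,0,0,0,0.05,6.5],[0,0,0,0,0,0.05,7.5],[0,0,0,0,0,0.05,8],[0,0,0,0,0,0.05,8],[0,0,0,0,0,0.05,8]],
])

```text
clock: 25.48
tool_pos: [0.4007, -0.3127, 0.0092]
orientation: [179.9, -0.1, -156.0]
force: [0.1, -0.6, -0.7]
opening: 0.0796
gripper_force: 0.0
```

Emit:
play_rows([
  [[0,0,0,0,0,-1,8],[0,0,0,0,0,-4,8],[0,0,0,0,0,-8,8.5],[0,0,0,0,0,-12,8.7],[0,0,0,0,0,-12.5,8.7],[0,0,0,0,0,-12.5,8.7],[0,0,0,0,0,-12.5,8.7],[0,0,0,0,0,-12.5,8.7]],
])

```text
clock: 26.15
tool_pos: [0.4003, -0.3125, 0.1338]
orientation: [179.9, -0.1, -156.0]
force: [0.0, -0.1, 0.3]
opening: 0.0868
gripper_force: 0.0
```

```bash
python3 - <<'E'
from h import *
o=ctrl.get_obs();s=snap('wrist','w13.png');t=snap('top','top1.png')
a=cv2.resize(cv2.imread('pics/w13.png')[50:350,140:440],(400,400))
b=cv2.resize(cv2.imread('pics/top1.png')[120:340,120:420],(400,293));b=cv2.copyMakeBorder(b,0,107,0,0,0)
cv2.imwrite('pics/f.png',np.hstack([a,b]))
print(o['tool_pos'])
E
```

```text
[ 0.40026575 -0.31246008  0.13378392]
```

View pics/f.png

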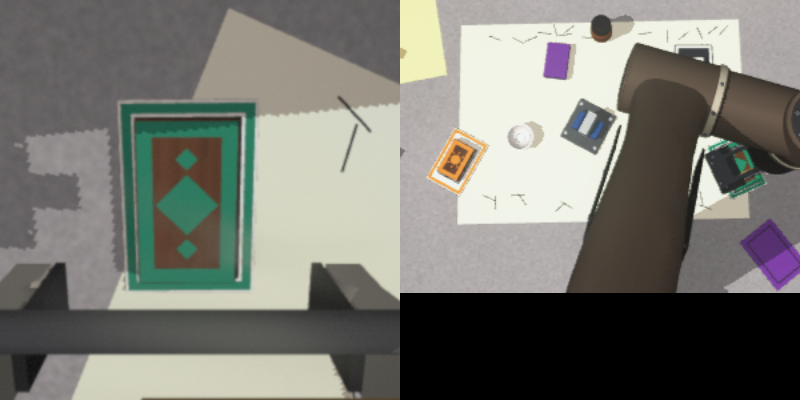

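```bash
python3 -c "
from plant import ctrl
print(ctrl.close_job())"
```

```text
the job is handed in; nothing more can be done
None
```

I handed the job in at about 26 s of the 112 s allowed, and no verdict came back. In the last pictures the spacer is seated between the jaws, the green, amber and white panels lie face up on their own cards (white and green in their outlines, amber measured about 2 mm off centre), everything is released, and the jar and dish are where they were.

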